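# Lift the ball carrier off its hook and hold it level over the tub

## Robot

A 6-joint arm with a two-finger parallel gripper is mounted at the origin on a cart in front of the work surface, level with it; the furniture and walls round the work are solid. World frame = base frame: x ahead of the robot, y to its left, z up, the work surface at z = 0. Lengths are in m, angles in rad, forces in N, time in s.
With the tool pointing down it reaches from about 0.25 to 0.775 m from the base axis. Payload 4 kg.
Tool frame: the origin (TCP) lies at the very end of the fingers, on their centre line; the grasp point (between the pads) lies 19 mm behind it; z points along the fingers, y is the line along which they close (so a half turn about z gives the same grasp; the last joint's range is limited). The gripper opens to 85 mm and grips with 20 to 120 N. Pads are 22 mm wide; open, the fingers measure 114 mm over their backs; the gripper's body (76 mm by 85 mm) begins 54 mm behind the grasp point. The pads swing forward as they close: fully open they stand 13 mm farther back than shut.
Start: joints at [1.033, 0.087, 1.371, -0, 1.684, -0.103], TCP at [0.232, 0.499, 0.231] pointing down, gripper open.
Joint ranges: [-3.1, 3.1], [-0.76, 2.03], [0.27, 2.55], [-1.08, 4.22], [0.17, 2.65], [-2.57, 2.57]. Speed limits (rad/s): [2.79, 2.79, 3.14, 3.14, 3.14, 3.14].

## Interface

Orientations are given as a rotation vector (axis times angle).
In Python, from workcell import ctrl, capture, camera_params, ticket gives the robot as it stands.
- The arm moves only by the tool drive_tool, never from a script. Its arguments are lists of equal length, an entry for each row: "travel": the shift along the tool's x, y, z normalised to -1 to 1, where 1 is 300 mm, a list of three; "turn": the turn, a rotation vector about the tool's x, y, z normalised to -1 to 1, where 1 is 0.5 rad, a list of three. A call has 1 to 5 rows; each row shifts and turns the commanded pose from where the row before left it, along the tool's axes as they then stand; what a row does not reach is not made up. A row lasts 1/12 s, in which the tool goes at most 41.7 mm and 7.16 degrees, less where a joint would pass 70% of its speed; a pose out of reach is approached as far as the arm can. A call with a number of a shift or a turn outside -1 to 1 is refused whole. A call with a gripper value outside its range is refused whole. "hand" is the closure, from -1 (fully open) to 1 (shut), set as the call begins (left out, the last holds). The fingers move at their own pace and stop on an object; "force" is the grip in N (left out, the last holds). Time passes only in rows, so rows that do not move let the fingers close. It gives the time, the measured TCP pose, the force, the opening and the grip force at its end, in the units of the state.
- ctrl.read_state(): the state, without advancing time (a new reading comes with each control period).
- capture(name): name is "scene" or "top"; returns the picture (480x640x3 uint8, blue, green, red); there is no depth.
- camera_params(name): a dict with "mtx" (3x3 intrinsics, pixels), "origin" and "rotation" of the camera in the world. Camera axes: x right, y down, z forward; pixel columns grow to the right and rows downward; lengths in m; the calibration is good to about 2 mm. A picture is of the moment at which its call begins. camera_params takes no time and is no camera call.
- ticket.hand_in(): hands the job in; it is judged then, once.
The state is a dict: "t": time; "joint_pos": joint angles; "joint_vel": joint speeds; "effort": joint torques, N m; "eef_pos": TCP position; "tcp_rot": TCP orientation; "ft_force": force on the tool from outside, world axes, zero at the start; "wrist_torque": the same for the moment, N m; "grip_width": finger opening in m; "grip_force": force on a finger pad.
Only numpy, scipy, OpenCV 4.12 (cv2) and the standard library are available. Lean on these libraries where they do the work, as an engineer would, in place of code of your own. Each camera call takes 0.05 s, during which the arm holds its last target. There are 200 camera calls.

## Task

Two small metal tray carriers hang on the two-armed stand, and one has a loose steel ball lying in the shallow pocket of its tray. Take that one by its black grip, lift it up and off its hook, and carry it without tipping it or losing the ball to the open tub; finish while holding it there: level, still, centred over the tub with its tray a few centimetres above the rim. The ball stays in its pocket throughout, and leave the other carrier, the tub and the other things on the bench where they are.

Things in the scene. Friction and masses are not known exactly. Their poses are not given: they have to be found in the camera images.
- ball_carrier: Carrier with the ball, 0.18 kg: aluminium tray 60 (x) x 90 (y) x 8 mm; 6 mm rods at y = +-38 mm rise to an 8 x 8 mm cross bar along y, 85 to 93 mm above the tray's underside; on it a black grip block 12 (x) x 24 (y) mm, from 93 to 127 mm. Origin: centre of the tray's underside; z up. Hangs level on the left or right hook, axes parallel to the stand's.
- ball_carrier_grip (a point): Point inside the black grip block of the ball carrier, on its vertical middle line, 116 mm above the tray's underside (fingertips 19 mm lower just clear the bar). The block may be pinched across its 24 mm width (y) or its 12 mm thickness (x).
- ball_carrier_bar (a point): Middle of the underside of the ball carrier's cross bar; rests on the hook. To unhook: raise 15 to 40 mm (higher, the ball or tray meets the hook from below), then draw along the stand's -x; after 75 mm the whole tray is clear of the hooks and of the other carrier.
- ball_center (a point): Centre of the loose polished steel ball, 24 mm in diameter, 56 g; it can roll a few mm within the pocket and rolls out if the tray tips too far (about 30 degrees) or is jerked.
- pocket (a point): Where the ball's centre is when the ball lies in the middle of the pocket: 17.5 mm above the underside of the ball carrier's tray. The pocket is round, 23 mm wide, 2.5 mm deep. Fixed to the carrier.
- stand: Fixed stand: white foot (x -80 to 20, y +-100, 10 mm high), 16 mm post at the origin (underside), cross bar along y, on it two flat steel hook arms 16 mm wide along the stand's -x (to the robot) at y = +-80 mm. Arm tops are 150 mm high; the carriers rest there 90 mm in front of the post, behind an upturned lip 10 mm high at the arm's end. Nothing of the stand is above 160 mm.
- hook_left (a point): Resting place on top of the stand's hook arm at its +y side (height 150 mm).
- hook_right (a point): Resting place on top of the stand's hook arm at its -y side (height 150 mm).
- empty_carrier: The second carrier, the same in shape and size, with an empty pocket; hangs on the other hook, the top of its grip 192 mm above the bench. Leave it hanging.
- tub: Translucent whitish open rectangular tub, 111 (x) x 131 (y) x 68 mm high, standing loose on the bench. Origin: centre of its underside.
- bottle: Bystander: upright bottle with black cap, 33 mm across, 85 mm high; origin at the centre of its underside.
- dish: Bystander: pale round dish, 61 mm across, 14 mm high; origin at the centre of its underside.
- timer: Bystander: white wedge-shaped timer, 62 x 24 x 58 mm high; origin at the centre of its underside.
Things that resemble listed ones, but are neither listed nor needed, are in the scene too. What is shaped like the ball_carrier but turquoise is not meant. Leave any blue look-alike of the empty_carrier alone.

How it is judged:
On the way:
1. the ball carrier is in the fingers, off and clear of the hooks, the ball in its pocket (distance between ball_carrier_bar and hook_left above 0.05 m and distance between ball_carrier_bar and hook_right above 0.05 m and contact force between ball_carrier and the fingers above 1 N and contact force between ball_carrier and stand below 0.1 N and height (world z) of ball_carrier above 0.02 m and distance between ball_center and pocket below 0.008 m), for 0.1 s.
At the end, for the whole second after the job is handed in: Held by the fingers alone, the ball carrier is within 30 mm of centred over the tub, its underside 8 to 100 mm above the rim, tilted under 0.12 rad and still; the ball is in its pocket (within 8 mm of the pocket point); empty carrier, tub, bottle, dish and timer moved under 30 mm (contact force between ball_carrier and the fingers above 1 N and contact force between ball_carrier and stand below 0.1 N and contact force between ball_carrier and tub below 0.1 N and contact force between ball_carrier and empty_carrier below 0.1 N and horizontal distance between ball_carrier and tub below 0.03 m and height (world z) of ball_carrier between 0.076 and 0.168 m and angle between ball_carrier's own z axis and vertical below 0.12 rad and linear speed of ball_carrier below 0.02 m/s and angular speed of ball_carrier below 0.2 rad/s and distance between ball_center and pocket below 0.008 m and distance of each of empty_carrier, tub, bottle, dish, timer from where it was at the start of the episode below 0.03 m); the arm keeps its last pose, push and grip.
It fails at once if the ball leaves its pocket (distance between ball_center and pocket above 0.012 m).
It fails at once if the ball carrier is tipped more than 20 degrees (angle between ball_carrier's own z axis and vertical above 0.35 rad).
It fails at once if the empty carrier or the tub is moved by more than 30 mm (distance of any of empty_carrier, tub from where it was at the start of the episode above 0.03 m).
It fails at once if the bottle, the dish or the timer is moved by more than 30 mm (distance of any of bottle, dish, timer from where it was at the start of the episode above 0.03 m).
It also fails if it takes over 51 s, if anything falls off the work surface, if the arm or the gripper's body presses on something with over 40 N, if the wrist force passes 120 N, or if a joint passes its speed limit or range.

## Working session

There is one attempt and no reset: what is moved stays moved. The work goes in short steps, Python scripts to look and compute and a tool call to move; the robot and the scene stay as the last step left them, time stands still between calls to the robot, and variables do not carry over. Pictures are saved under pics/ and viewed, at most 10 in all, crops included, and the job is handed in when it is done.

Besides the shell and the picture viewer there is one more tool, called after "Request:" as name(argument=value, ...) on one line, values as JSON. drive_tool: Moves the arm, as the interface text tells. Scaled input: -1 to 1 covers 300 mm each way for a shift and 0.5 rad each way for a turn. Its arguments: {"type":"object","properties":{"travel":{"type":"array","items":{"type":"array","items":{"type":"number","minimum":-1,"maximum":1}}},"turn":{"type":"array","items":{"type":"array","items":{"type":"number","minimum":-1,"maximum":1}}},"hand":{"type":"number"},"force":{"type":"number"}},"required":["travel","turn"]}

```bash
mkdir -p pics; python3 - <<'E'
from workcell import ctrl, capture, camera_params
import cv2
for n in ("scene","top"):
    cv2.imwrite(f"pics/{n}0.png",capture(n)); p=camera_params(n); print(n,p)
s=ctrl.read_state(); print(s["t"],s["eef_pos"],s["tcp_rot"],s["grip_width"])
E
```

```text
scene {'mtx': array([[609.32143222,   0.        , 330.32460302],
       [  0.        , 609.32143222, 244.45766563],
       [  0.        ,   0.        ,   1.        ]]), 'origin': array([-0.33019453, -0.55164588,  0.68876747]), 'rotation': array([-1.85027843,  1.01945097, -0.62507545])}
top {'mtx': array([[441.27393462,   0.        , 315.35168402],
       [  0.        , 441.27393462, 234.80695072],
       [  0.        ,   0.        ,   1.        ]]), 'origin': array([0.38537183, 0.01002273, 1.16132914]), 'rotation': array([-2.15140209,  2.0959423 , -0.22581417])}
0.1 [0.23145311 0.4984337  0.23022568] [-6.77479219e-01 -3.06701276e+00  3.02680506e-03] 0.085392394675268
```

View pics/scene0.png

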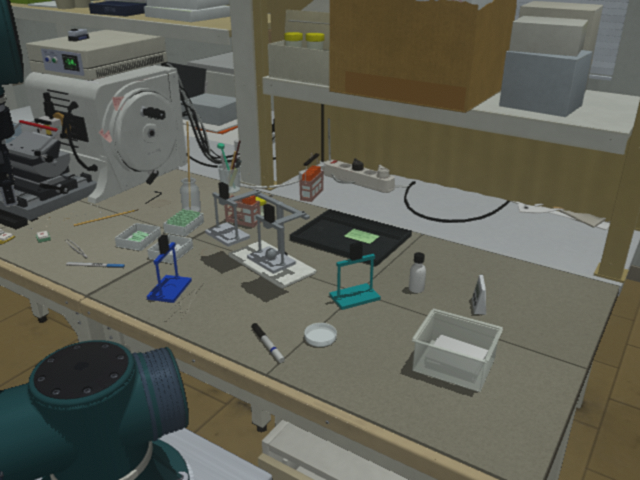

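View pics/top0.png

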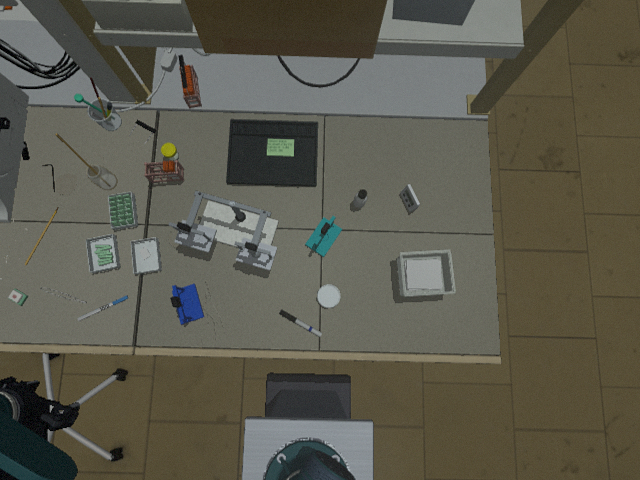

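The stand is at about (235,220) in the top view and the tub at (425,275). In the scene view the ball seems to be on the right-hand carrier, at (271,255). I'll enlarge both views to confirm.

```bash
python3 - <<'E'
import cv2
a=cv2.imread("pics/scene0.png")[170:295,190:330]; b=cv2.imread("pics/top0.png")[180:280,165:290]
cv2.imwrite("pics/c1.png",cv2.resize(a,None,fx=4.8,fy=4.8,interpolation=cv2.INTER_CUBIC))
cv2.imwrite("pics/c2.png",cv2.resize(b,None,fx=6,fy=6,interpolation=cv2.INTER_CUBIC))
E
```

```text
(no output)
```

View pics/c1.png

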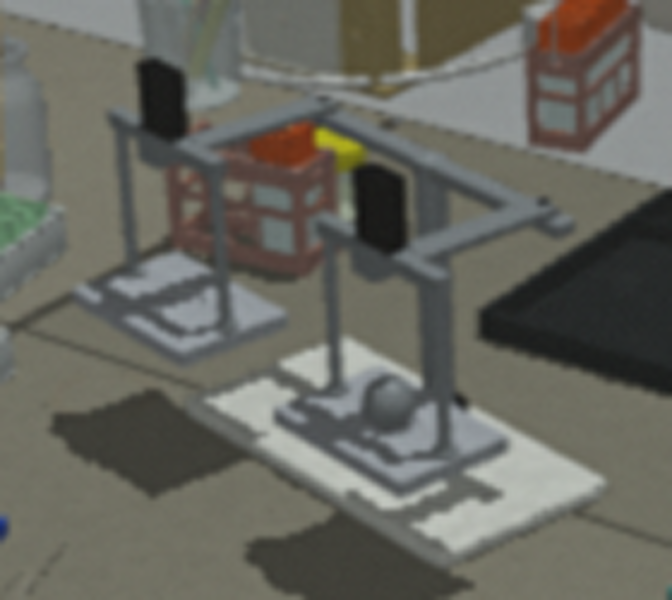

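View pics/c2.png

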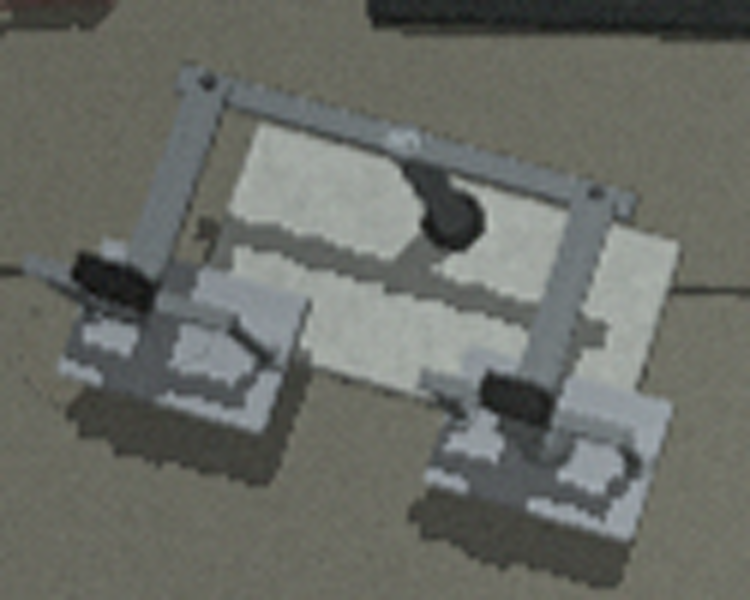

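The ball lies in the tray of the right-hand (-y) carrier: scene crop (388,402), with its grip spanning (357–405, 165–255). Its grip in the top crop is at about (517,398). Next I'll fit the grip block position from its silhouettes in both views, and take the yaw from the screws on the crossbar.

```bash
cat > h.py <<'E'
import numpy as np, cv2
from workcell import ctrl, capture, camera_params
from scipy.spatial.transform import Rotation as R
from scipy.optimize import least_squares
P={n:camera_params(n) for n in("scene","top")}
def Rm(n): return R.from_rotvec(np.ravel(P[n]["rotation"])).as_matrix() if np.size(P[n]["rotation"])==3 else P[n]["rotation"]
def proj(n,X):
    c=(np.atleast_2d(X)-P[n]["origin"])@Rm(n); u=c@P[n]["mtx"].T; return u[:,:2]/u[:,2:]
def ray(n,px,z):
    d=Rm(n)@np.linalg.inv(P[n]["mtx"])@[px[0],px[1],1]; o=P[n]["origin"]; return o+d*(z-o[2])/d[2]
def hullc(n,X):
    h=cv2.convexHull(proj(n,X).astype(np.float32)*64); m=cv2.moments(h); return np.array([m["m10"],m["m01"]])/m["m00"]/64
def dark(n,img,x0,x1,y0,y1,t=60):
    m=(img[y0:y1,x0:x1].max(2)<t).astype(np.uint8)
    k,l,s,c=cv2.connectedComponentsWithStats(m,connectivity=4); i=1+s[1:,4].argmax(); print(n,s[i],c[i]+[x0,y0]); return c[i]+[x0,y0]
def block(c,yaw):
    b=np.array([[i*.006,j*.012,k*.017] for i in(-1,1) for j in(-1,1) for k in(-1,1)])
    return b@R.from_euler("z",yaw).as_matrix().T+c
E
python3 - <<'E'
from h import *
a=ray("top",(199.5+.0,193.7),.155);b=ray("top",(264.3,212),.155)
d=a-b; yaw=np.arctan2(-d[0],d[1]); print("screws",a,b,np.linalg.norm(d),yaw)
im={n:cv2.imread(f"pics/{n}0.png") for n in("scene","top")}
m={"top":dark("top",im["top"],243,259,238,254),"scene":dark("scene",im["scene"],260,276,202,226)}
f=lambda p:np.r_[[hullc(n,block(p,yaw))-m[n] for n in m]].ravel()
r=least_squares(f,[.4,.15,.175],diff_step=1e-2); print("grip centre (z .175)",r.x,r.fun)
print("post->grip expect: ", (a+b)[:2]/2+R.from_euler("z",yaw).as_matrix()[:2,:2]@[-.09,-.08])
t=im["top"][235:315,385:470]; cv2.imwrite("pics/c3.png",cv2.resize(t,None,fx=7,fy=7,interpolation=cv2.INTER_CUBIC))
E
```

```text
screws [0.6783765  0.27377454 0.155     ] [0.63830747 0.11913388 0.155     ] 0.1597474914153217 -0.2535347453401444
top [ 2  4 12 10 72] [250.59722222 246.44444444]
scene [  4   2  11  20 178] [268.62359551 213.28089888]
grip centre (z .175) [0.55163129 0.14413784 0.17563544] [-0.14089151  0.10259279  0.15604681 -0.00651342]
post->grip expect:  [0.55115294 0.14158612]
```

View pics/c3.png

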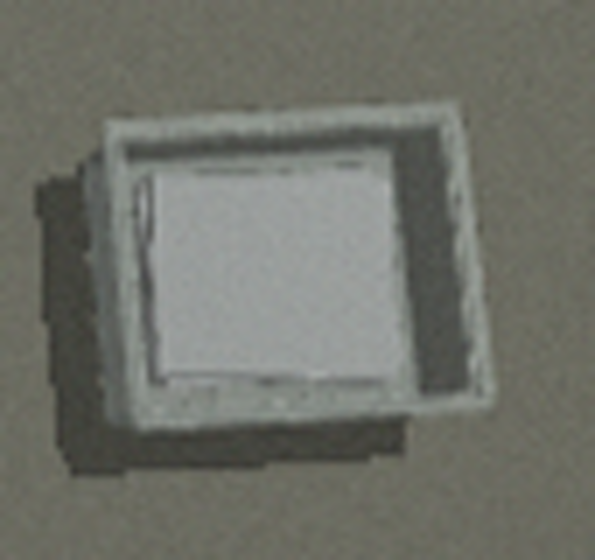

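Tub rim corners in the crop are (105,122), (458,102), (495,408) and (135,430). The grip fit is consistent: fitted centre height is 175.6 mm against 175 expected, and screw spacing is 160 mm.

```bash
cat >> h.py <<'E'
def st(goal=None):
    s=ctrl.read_state(); Q=R.from_rotvec(s["tcp_rot"]).as_matrix(); y=Q[:,1]
    print("t",s["t"],"p",np.round(s["eef_pos"],4),"zaxis",Q[:,2].round(3),"yawY",np.arctan2(-y[0],y[1]).round(4),"w",s["grip_width"],"gf",s["grip_force"],"F",np.round(s["ft_force"],1))
    if goal is not None: print("units",((Q.T@(np.array(goal)-s["eef_pos"]))/.3).round(4))
    return Q
E
python3 - <<'E'
from h import *
c=[ray("top",(385+u/7,235+v/7),.068) for u,v in((105,122),(458,102),(495,408),(135,430))]
print("tub",np.mean(c,0),[np.linalg.norm(c[i]-c[i-1]).round(3) for i in range(4)])
for n,p,z in(("turq grip",(325,228),.12),("bottle",(361,194),.085),("dish",(329,296),.01),("timer",(409,198),.04)): print(n,ray("top",p,z))
Q=st([.5515,.143,.235])
E
```

```text
tub [ 0.5159012  -0.28537888  0.068     ] [np.float64(0.11), np.float64(0.128), np.float64(0.11), np.float64(0.128)]
turq grip [ 0.61152187 -0.02522395  0.12      ]
bottle [ 0.70999494 -0.11605477  0.085     ]
dish [ 0.45552056 -0.0429444   0.01      ]
timer [ 0.71631472 -0.24855344  0.04      ]
t 0.1 p [0.2315 0.4984 0.2302] zaxis [-0.001 -0.002 -1.   ] yawY -0.4348 w 0.085392394675268 gf 0.0 F [1.  0.6 0.4]
units [-1.4666 -0.6252 -0.015 ]
```

Request:
drive_tool(travel=[[0,0,-0.05],[0,0,-0.05],[-0.05,-0.033,0],[-0.1,-0.067,0],[-0.1,-0.067,0]], turn=[[0,0,-0.18],[0,0,-0.18],[0,0,0],[0,0,0],[0,0,0]], hand=-1)

```text
t: 0.52
eef_pos: [0.2915, 0.4312, 0.2609]
tcp_rot: [-0.394, -3.117, 0.001]
ft_force: [1.6, -0.5, -0.9]
grip_width: 0.0853
grip_force: 0.0
```

Request:
drive_tool(travel=[[-0.1,-0.067,0],[-0.1,-0.067,0],[-0.1,-0.067,0],[-0.1,-0.067,0],[-0.1,-0.067,0]], turn=[[0,0,0],[0,0,0],[0,0,0],[0,0,0],[0,0,0]])

```text
t: 0.93
eef_pos: [0.4121, 0.2948, 0.2608]
tcp_rot: [-0.399, -3.116, 0.001]
ft_force: [0.4, -0.1, 0.3]
grip_width: 0.0853
grip_force: 0.0
```

Request:
drive_tool(travel=[[-0.1,-0.067,0],[-0.1,-0.067,0],[-0.1,-0.067,0],[-0.05,-0.033,0],[0,0,0]], turn=[[0,0,0],[0,0,0],[0,0,0],[0,0,0],[0,0,0]])

```text
t: 1.35
eef_pos: [0.4974, 0.1987, 0.26]
tcp_rot: [-0.408, -3.114, 0.003]
ft_force: [-1.0, 0.1, -0.5]
grip_width: 0.0851
grip_force: 0.0
```

```bash
python3 -c "
from h import *
st([.5515,.143,.166])"
```

```text
t 1.35 p [0.4974 0.1987 0.26  ] zaxis [-0.001 -0.002 -1.   ] yawY -0.2603 w 0.08513634745080122 gf 0.0 F [-1.   0.1 -0.5]
units [-0.2224 -0.1321  0.3135]
```

Request:
drive_tool(travel=[[-0.05,-0.03,0],[-0.07,-0.04,0],[-0.07,-0.04,0],[-0.032,-0.022,0],[0,0,0]], turn=[[0,0,0.0],[0,0,-0.014],[0,0,0],[0,0,0],[0,0,0]])

```text
t: 1.77
eef_pos: [0.5505, 0.1461, 0.2603]
tcp_rot: [-0.391, -3.116, 0.001]
ft_force: [-1.1, -0.1, -0.3]
grip_width: 0.0857
grip_force: 0.0
```

Request:
drive_tool(travel=[[0,0,0],[0,0,0.05],[0,0,0.05],[0,0,0],[0,0,0]], turn=[[0,0,0],[0,0,0],[0,0,0],[0,0,0],[0,0,0]])

```text
t: 2.18
eef_pos: [0.5486, 0.1482, 0.2306]
tcp_rot: [-0.385, -3.115, 0.0]
ft_force: [-0.4, -0.6, 0.2]
grip_width: 0.0856
grip_force: 0.0
```

```bash
python3 -c "
from h import *
st([.5515,.143,.166])
a=capture('scene')[150:290,200:340]; cv2.imwrite('pics/c4.png',cv2.resize(a,None,fx=4.2,fy=4.2,interpolation=cv2.INTER_CUBIC))"
```

```text
t 2.1833 p [0.5486 0.1482 0.2306] zaxis [-0.002  0.    -1.   ] yawY -0.2461 w 0.08559149709981896 gf 0.0 F [-0.4 -0.6  0.2]
units [-0.0141 -0.0143  0.2153]
```

View pics/c4.png

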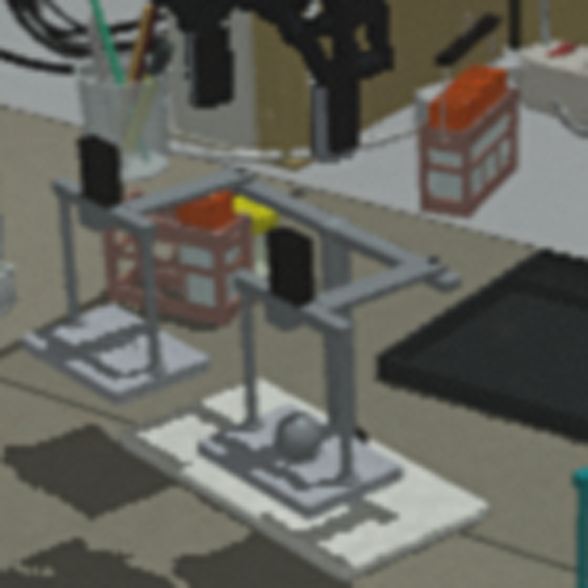

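The open fingers straddle the right grip block along its y: fingertips at about crop (210,100) and (335,155), block at (292,265). I'll correct by 4 mm and descend.

Request:
drive_tool(travel=[[-0.014,-0.014,0],[0,0,0.04],[0,0,0.04],[0,0,0.03],[0,0,0]], turn=[[0,0,0.0],[0,0,0.0],[0,0,0],[0,0,0],[0,0,0]])

```text
t: 2.65
eef_pos: [0.5514, 0.1416, 0.1944]
tcp_rot: [-0.388, -3.111, 0.002]
ft_force: [0.6, -0.9, -1.0]
grip_width: 0.0856
grip_force: 0.0
```

Request:
drive_tool(travel=[[0,0,0.03],[0,0,0.03],[0,0,0.03],[0,0,0.01],[0,0,0]], turn=[[0,0,0],[0,0,0],[0,0,0],[0,0,0],[0,0,0]])

```text
t: 3.07
eef_pos: [0.5523, 0.1419, 0.1666]
tcp_rot: [-0.388, -3.115, 0.001]
ft_force: [0.0, 0.5, -0.3]
grip_width: 0.0852
grip_force: 0.0
```

```bash
python3 -c "
from h import *
st([.5515,.143,.166])
a=capture('scene')[150:290,200:340]; cv2.imwrite('pics/c5.png',cv2.resize(a,None,fx=4.2,fy=4.2,interpolation=cv2.INTER_CUBIC))
st([.5515,.143,.166])"
```

```text
t 3.0667 p [0.5523 0.1419 0.1666] zaxis [-0.003 -0.    -1.   ] yawY -0.2477 w 0.08519088399602995 gf 0.0 F [ 0.   0.5 -0.3]
units [0.0034 0.0031 0.0019]
t 3.1167 p [0.5527 0.1419 0.1676] zaxis [-0.001 -0.    -1.   ] yawY -0.2477 w 0.08549989660972954 gf 0.0 F [-0.2 -0.4  0.2]
units [0.0048 0.0025 0.0052]
```

View pics/c5.png

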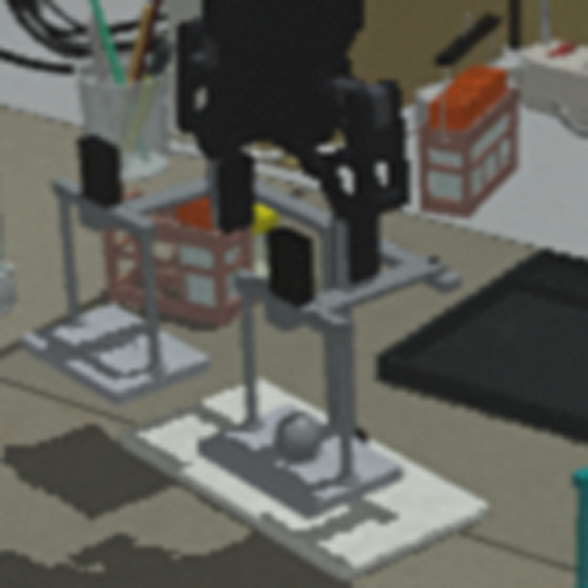

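The fingers stand either side of the block: tip midpoint is about crop (297,254), block centre (292,265), so they agree to within about 2 mm. Closing now.

Request:
drive_tool(travel=[[0.003,0.002,0.007],[0,0,0],[0,0,0],[0,0,0],[0,0,0]], turn=[[0,0,0],[0,0,0],[0,0,0],[0,0,0],[0,0,0]], hand=1, force=50)

```text
t: 3.53
eef_pos: [0.5525, 0.1428, 0.1666]
tcp_rot: [0.388, 3.117, 0.0]
ft_force: [0.2, 0.3, 0.3]
grip_width: 0.0257
grip_force: 0.0
```

Request:
drive_tool(travel=[[0,0,0],[0,0,0],[0,0,0],[0,0,0],[0,0,0]], turn=[[0,0,0],[0,0,0],[0,0,0],[0,0,0],[0,0,0]])

```text
t: 3.95
eef_pos: [0.5526, 0.1428, 0.1668]
tcp_rot: [0.388, 3.116, 0.001]
ft_force: [-0.3, -0.2, 3.8]
grip_width: 0.0227
grip_force: 49.5
```

Request:
drive_tool(travel=[[0,0,0],[0,0,0],[0,0,0],[0,0,0],[0,0,0]], turn=[[0,0,0],[0,0,0],[0,0,0],[0,0,0],[0,0,0]])

```text
t: 4.37
eef_pos: [0.5526, 0.1428, 0.1668]
tcp_rot: [0.388, 3.116, 0.001]
ft_force: [0.3, -0.6, 4.7]
grip_width: 0.0228
grip_force: 49.7
```

Gripped at 23 mm, 50 N. I'll lift 26 mm gently.

Request:
drive_tool(travel=[[0,0,-0.004],[0,0,-0.008],[0,0,-0.012],[0,0,-0.014],[0,0,-0.014]], turn=[[0,0,0],[0,0,0],[0,0,0],[0,0,0],[0,0,0]])

```text
t: 4.78
eef_pos: [0.5518, 0.1427, 0.1811]
tcp_rot: [-0.388, -3.115, 0.001]
ft_force: [-0.4, 1.0, -2.7]
grip_width: 0.0225
grip_force: 49.1
```

Request:
drive_tool(travel=[[0,0,-0.014],[0,0,-0.01],[0,0,-0.008],[0,0,-0.004],[0,0,0]], turn=[[0,0,0],[0,0,0],[0,0,0],[0,0,0],[0,0,0]])

```text
t: 5.2
eef_pos: [0.5525, 0.1428, 0.1931]
tcp_rot: [0.388, 3.117, 0.0]
ft_force: [0.2, -0.5, -2.7]
grip_width: 0.0229
grip_force: 49.1
```

```bash
python3 -c "
from h import *
st([.5526-.0968*1,.1428+.0251,.193])
a=capture('scene')[150:290,200:340]; cv2.imwrite('pics/c6.png',cv2.resize(a,None,fx=4.2,fy=4.2,interpolation=cv2.INTER_CUBIC))"
```

```text
t 5.2 p [0.5525 0.1428 0.1931] zaxis [ 0.001  0.    -1.   ] yawY -0.2477 w 0.022944975062611353 gf 49.104986786842346 F [ 0.2 -0.5 -2.7]
units [3.33e-01 2.00e-03 1.00e-04]
```

View pics/c6.png

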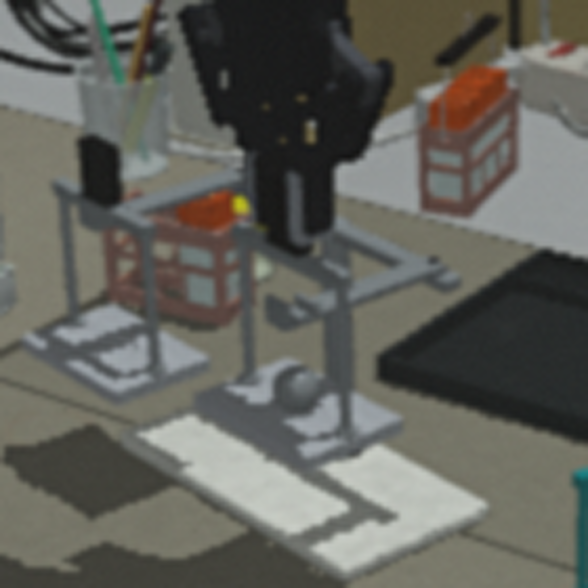

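The carrier is lifted and level with the ball in its pocket (crop (297,388)), and the bar is clear above the lip. I'll draw it back 100 mm along the stand's -x (tool +x).

Request:
drive_tool(travel=[[0.006,0,0],[0.012,0,0],[0.018,0,0],[0.024,0,0],[0.03,0,0]], turn=[[0,0,0],[0,0,0],[0,0,0],[0,0,0],[0,0,0]])

```text
t: 5.67
eef_pos: [0.5254, 0.1495, 0.1924]
tcp_rot: [-0.388, -3.117, 0.0]
ft_force: [-0.8, 0.5, -3.0]
grip_width: 0.0228
grip_force: 49.1
```

Request:
drive_tool(travel=[[0.034,0,0],[0.036,0,0],[0.036,0,0],[0.034,0,0],[0.03,0,0]], turn=[[0,0,0],[0,0,0],[0,0,0],[0,0,0],[0,0,0]])

```text
t: 6.08
eef_pos: [0.4754, 0.1623, 0.1928]
tcp_rot: [0.388, 3.117, 0.0]
ft_force: [0.3, -0.4, -2.6]
grip_width: 0.0228
grip_force: 49.1
```

Request:
drive_tool(travel=[[0.028,0,0],[0.022,0,0],[0.014,0,0],[0.007,0,0],[0,0,0]], turn=[[0,0,0],[0,0,0],[0,0,0],[0,0,0],[0,0,0]])

```text
t: 6.5
eef_pos: [0.4558, 0.1672, 0.1927]
tcp_rot: [0.388, 3.117, 0.0]
ft_force: [-0.3, 0.3, -2.1]
grip_width: 0.0229
grip_force: 49.1
```

Request:
drive_tool(travel=[[0,0,-0.006],[0,0,-0.012],[0,0,-0.018],[0,0,-0.022],[0,0,-0.022]], turn=[[0,0,0],[0,0,0],[0,0,0],[0,0,0],[0,0,0]])

```text
t: 6.92
eef_pos: [0.4564, 0.1671, 0.2175]
tcp_rot: [0.389, 3.117, 0.0]
ft_force: [0.0, 0.1, -3.0]
grip_width: 0.0233
grip_force: 49.1
```

Request:
drive_tool(travel=[[0,0,-0.02],[0,0,-0.016],[0,0,-0.01],[0,0,-0.005],[0,0,0]], turn=[[0,0,0],[0,0,0],[0,0,0],[0,0,0],[0,0,0]])

```text
t: 7.33
eef_pos: [0.4562, 0.1671, 0.2324]
tcp_rot: [0.388, 3.117, 0.001]
ft_force: [-0.2, -0.1, -2.5]
grip_width: 0.0231
grip_force: 49.1
```

```bash
python3 -c "
from h import *
st([.5165,-.2854,.232])
cv2.imwrite('pics/s7.png',capture('scene')[140:400,130:530])"
```

```text
t 7.3333 p [0.4562 0.1671 0.2324] zaxis [ 0.001  0.    -1.   ] yawY -0.2478 w 0.023132368193198232 gf 49.115538597106934 F [-0.2 -0.1 -2.5]
units [-5.6470e-01 -1.4131e+00  1.1000e-03]
```

View pics/s7.png

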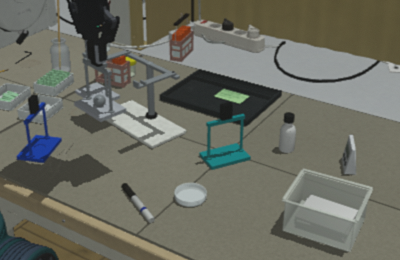

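The carrier is clear of the hooks and level, with the ball visible at about (100,100). I'll carry it along world -y at x≈0.456, clear of the turquoise carrier, then +x to the tub.

Request:
drive_tool(travel=[[-0.0025,-0.0097,0],[-0.0049,-0.0194,0],[-0.0074,-0.0291,0],[-0.0098,-0.0388,0],[-0.0123,-0.0485,0]], turn=[[0,0,0],[0,0,0],[0,0,0],[0,0,0],[0,0,0]])

```text
t: 7.8
eef_pos: [0.4559, 0.1211, 0.2317]
tcp_rot: [-0.387, -3.117, 0.0]
ft_force: [0.2, -0.3, -2.4]
grip_width: 0.0231
grip_force: 49.2
```

Request:
drive_tool(travel=[[-0.0147,-0.0582,0],[-0.0147,-0.0582,0],[-0.0147,-0.0582,0],[-0.0147,-0.0582,0],[-0.0147,-0.0582,0]], turn=[[0,0,0],[0,0,0],[0,0,0],[0,0,0],[0,0,0]])

```text
t: 8.22
eef_pos: [0.4557, 0.03, 0.2319]
tcp_rot: [0.39, 3.117, -0.001]
ft_force: [0.4, 0.2, -2.4]
grip_width: 0.0233
grip_force: 49.2
```

Request:
drive_tool(travel=[[-0.0147,-0.0582,0],[-0.0147,-0.0582,0],[-0.0147,-0.0582,0],[-0.0147,-0.0582,0],[-0.0147,-0.0582,0]], turn=[[0,0,0],[0,0,0],[0,0,0],[0,0,0],[0,0,0]])

```text
t: 8.63
eef_pos: [0.4554, -0.06, 0.2319]
tcp_rot: [0.39, 3.117, -0.001]
ft_force: [-0.1, 0.8, -3.4]
grip_width: 0.0231
grip_force: 49.2
```

Request:
drive_tool(travel=[[-0.0147,-0.0582,0],[-0.0147,-0.0582,0],[-0.0147,-0.0582,0],[-0.0147,-0.0582,0],[-0.0147,-0.0582,0]], turn=[[0,0,0],[0,0,0],[0,0,0],[0,0,0],[0,0,0]])

```text
t: 9.05
eef_pos: [0.4551, -0.15, 0.2319]
tcp_rot: [-0.39, -3.117, 0.001]
ft_force: [-0.2, 0.4, -3.3]
grip_width: 0.0228
grip_force: 49.2
```

Request:
drive_tool(travel=[[-0.0147,-0.0582,0],[-0.0147,-0.0582,0],[-0.0147,-0.0582,0],[-0.0147,-0.0582,0],[-0.0147,-0.0582,0]], turn=[[0,0,0],[0,0,0],[0,0,0],[0,0,0],[0,0,0]])

```text
t: 9.47
eef_pos: [0.4549, -0.24, 0.2318]
tcp_rot: [-0.39, -3.117, 0.0]
ft_force: [0.5, -0.4, -2.5]
grip_width: 0.0235
grip_force: 49.2
```

Request:
drive_tool(travel=[[-0.0123,-0.0485,0],[-0.0098,-0.0388,0],[-0.0074,-0.0291,0],[-0.0049,-0.0194,0],[-0.0025,-0.0097,0]], turn=[[0,0,0],[0,0,0],[0,0,0],[0,0,0],[0,0,0]])

```text
t: 9.88
eef_pos: [0.4558, -0.2838, 0.2318]
tcp_rot: [-0.389, -3.117, -0.0]
ft_force: [0.3, -0.0, -3.7]
grip_width: 0.0228
grip_force: 49.2
```

```bash
python3 -c "
from h import *
st([.5165,-.2854,.212])"
```

```text
t 9.8833 p [ 0.4558 -0.2838  0.2318] zaxis [-0.  0. -1.] yawY -0.2484 w 0.02282155644796003 gf 49.17745649814606 F [ 0.3 -0.  -3.7]
units [-0.1974  0.0446  0.0658]
```

Request:
drive_tool(travel=[[-0.01,0.002,0.003],[-0.02,0.0045,0.007],[-0.0295,0.007,0.01],[-0.0295,0.007,0.01],[-0.0295,0.007,0.01]], turn=[[0,0,0],[0,0,0],[0,0,0],[0,0,0],[0,0,0]])

```text
t: 10.3
eef_pos: [0.4937, -0.2832, 0.2194]
tcp_rot: [0.386, 3.118, 0.001]
ft_force: [-0.2, -0.6, -2.4]
grip_width: 0.0231
grip_force: 49.2
```

Request:
drive_tool(travel=[[-0.0295,0.007,0.01],[-0.02,0.0045,0.007],[-0.019,0.0045,0.006],[-0.01,0.002,0.003],[0,0,0]], turn=[[0,0,0],[0,0,0],[0,0,0],[0,0,0],[0,0,0]])

```text
t: 10.72
eef_pos: [0.5172, -0.2842, 0.2115]
tcp_rot: [-0.387, -3.117, -0.001]
ft_force: [0.2, 0.6, -2.1]
grip_width: 0.0229
grip_force: 49.2
```

Request:
drive_tool(travel=[[0,0,0],[0,0,0],[0,0,0],[0,0,0],[0,0,0]], turn=[[0,0,0],[0,0,0],[0,0,0],[0,0,0],[0,0,0]])

```text
t: 11.13
eef_pos: [0.5165, -0.2845, 0.2124]
tcp_rot: [0.389, 3.117, -0.0]
ft_force: [-0.4, -0.6, -1.9]
grip_width: 0.0232
grip_force: 49.2
```

Request:
drive_tool(travel=[[0,0,0],[0,0,0],[0,0,0],[0,0,0],[0,0,0]], turn=[[0,0,0],[0,0,0],[0,0,0],[0,0,0],[0,0,0]])

```text
t: 11.55
eef_pos: [0.5166, -0.2844, 0.2121]
tcp_rot: [-0.388, -3.117, -0.0]
ft_force: [0.2, -0.3, -2.5]
grip_width: 0.0231
grip_force: 49.2
```

```bash
python3 -c "
from h import *
st([.516,-.2854,.212])
a=capture('scene')[230:400,380:560]; cv2.imwrite('pics/c8.png',cv2.resize(a,None,fx=3.4,fy=3.4,interpolation=cv2.INTER_CUBIC))"
```

```text
t 11.55 p [ 0.5166 -0.2844  0.2121] zaxis [-0.  0. -1.] yawY -0.2478 w 0.023111455659294365 gf 49.167927503585815 F [ 0.2 -0.3 -2.5]
units [ 0.0011 -0.0038  0.0002]
```

View pics/c8.png

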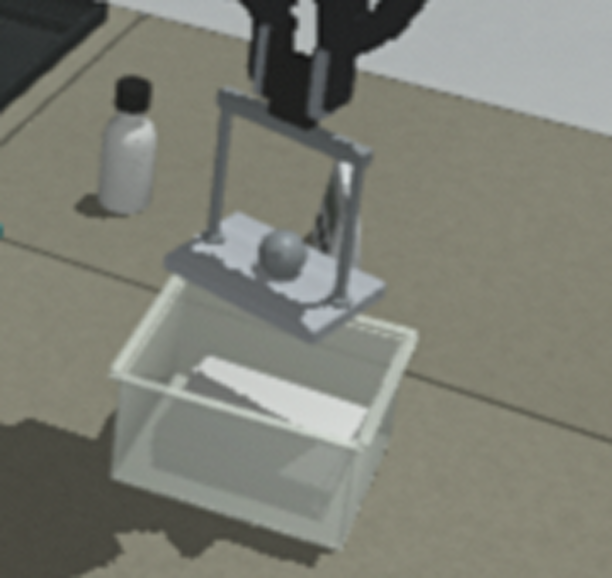

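The carrier hangs level and still above the tub, with the ball in its pocket at crop (282,254). Handing in.

```bash
python3 -c "
from workcell import ticket
print(ticket.hand_in())"
```

```text
the job is handed in; nothing more can be done
None
```

I handed the job in with the ball carrier held level and still about 4 cm above the tub rim, centred to within about 2 mm by my measurements, and the ball in its pocket; the hand-in returned no verdict.

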